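Uncover two plug gauges, then draw the thick one to its groove and hold it

ROBOT

A 7-joint arm with a two-finger parallel gripper is mounted at the origin on the work surface; the furniture and walls round the work are solid. World frame = base frame: x ahead of the robot, y to its left, z up, the work surface at z = 0. Lengths are in m, angles in rad, forces in N, time in s.
With the tool pointing down it reaches from about 0.425 to 0.925 m from the base axis. Payload 6.8 kg.
Tool frame: the origin (TCP) lies on the front face of the gripper's body, between the roots of the fingers; the fingertips stand 73 mm ahead of it and the grasp point (between the pads) lies 54 mm ahead of it (tcp_to_tips is the distance from the TCP to the fingertips, in m); z points along the fingers, x is the direction in which the jaws open and shut, and the axes are right-handed (so a half turn about z gives the same grasp; the last joint's range is limited). The gripper opens to 85 mm and grips with 20 to 120 N. Pads are 22 mm wide; open, the fingers measure 114 mm over their backs; the gripper's body (76 mm by 85 mm) begins 54 mm behind the grasp point. The pads swing forward as they close: fully open they stand 13 mm farther back than shut.
Start: joints at [1.132, 0.477, 0.022, 1.555, -0.011, 1.109, -0.083], TCP at [0.219, -0.638, 0.304] pointing down, gripper open.
Joint ranges: [-2.96, 2.96], [-0.34, 2.1], [-1.41, 1.46], [0.24, 2.44], [-1.37, 4.51], [0.17, 1.92], [-2.96, 2.96]. Speed limits (rad/s): [2.39, 2.39, 3.14, 3.14, 3.14, 3.14, 3.14].

INTERFACE

Orientations are given as a unit quaternion [w, x, y, z].
In Python, from station import get_obs, read_camera, hand_in, look_for, silhouettes, tcp_to_tips gives the robot as it stands. The module is installed in compiled form; this text tells all that it offers.
- The arm moves only by the tool apply_moves, never from a script. Its argument "moves" is a list of rows, each a list of 3 entries, a list of its own where there are three numbers: the shift along the tool's x, y, z in units of 25 mm (1.0 is 25 mm), then the turn, a rotation vector about the tool's x, y, z in units of 10 degrees (1.0 is 10 degrees), then the gripper's target within -1 to 1 (fully open at 1, half-way at 0, shut at -1). In form: [[[dx, dy, dz], [rx, ry, rz], jaw], ...]. A call has 1 to 20 rows; each row is the pose to reach, as a shift and turn from the pose commanded when the call began, along the tool's axes at that moment; what a row does not reach only later rows make up. A row lasts 1/8 s, in which the tool goes at most 62.5 mm and 10.7 degrees, less where a joint would pass 70% of its speed; a pose out of reach is approached as far as the arm can. A call with a gripper value outside its range is refused whole. The fingers move at their own pace and stop on an object; "force" is the grip in N (left out, the last holds). Time passes only in rows, so rows that repeat a pose let the fingers close. It gives the time, the measured TCP pose, the force and the opening at its end, in the units of the state.
- get_obs(): the state, without advancing time (a new reading comes with each control period).
- read_camera(name): name is "scene" or "top" or "wrist"; returns a dict with "color" (384x512x3 uint8, red, green, blue), "mtx" (3x3 intrinsics, pixels), "eye" and "rotation" of the camera in the world; the wrist camera has in their place "hand_eye" (4x4, takes a point from camera to tool coordinates, whose origin is the TCP and whose axes are the tool frame's). Camera axes: x right, y up, looking along -z (the intrinsics and any distortion apply to the point x, -y, -z); pixel columns grow to the right and rows downward; lengths in m; the calibration is good to about 2 mm. A picture is of the moment at which its call begins: read the wrist's pose just before it. There is no depth.
- hand_in(): hands the job in, once; it reports no verdict.
Trained networks look in the newest picture that a camera, given by its name, has taken for a name from the list of things; names that differ only in an ending like _2 or _b are one class to them, and where a whole thing is asked for, a point or a joint stands for the part that bears it (a point fixed in the world has none). Each returns a list of dicts, best first, with "conf" (0 to 1); they miss things now and then, are a little off and sometimes report something else, mostly with a low value. They report only what shows in the picture. A call takes as long as a camera call. They do not tell look-alikes from the thing itself.
- look_for(camera, query): "pixel" ([row, column] in pixels, amid what is visible of it).
- silhouettes(camera, query): "mask" (384x512 bool, what is visible of it) and "pixel" ([row, column] in pixels, amid what is visible of it).
The state is a dict: "t": time; "q": joint angles; "joint_vel": joint speeds; "joint_torque": joint torques, N m; "eef_pos": TCP position; "tool_rot": TCP orientation; "contact_force": force on the tool from outside, world axes, zero at the start; "torque": the same for the moment, N m; "gripper_width": opening from 0.0 (shut) to 1.0 (fully open).
Only numpy, scipy, OpenCV 4.12 (cv2) and the standard library are available. Lean on these libraries where they do the work, as an engineer would, in place of code of your own. Each camera call takes 0.05 s, during which the arm holds its last target.

TASK

Open the two gauge stands for inspection: take off both aluminium dust caps and set them down mouth down, the wide cap in the round steel dish and the narrow cap in the square wooden tray. Then take the thick plug gauge by its grip and draw it straight up out of its bore without forcing it, just until the black groove round its shank has come clear of the top of the stand; leave the rest of the shank in the bore. Finish while holding it there, still, and leave the thin gauge seated and the tools on the bench where they are.

Things in the scene. Friction and masses are not known exactly. Their poses are not given: they have to be found in the camera images.
- wide_cap_center (a point): centre of the wide dust cap: an upright, plain aluminium cylinder, 56 mm in diameter and 65 mm high, closed at the top and open below (wall 3 mm, inside 62 mm deep); about 90 g. It starts mouth down on top of the thick gauge's stand, hiding that gauge's grip. The point lies on its axis, 32.5 mm above its lower rim; z is its axis, up.
- narrow_cap_center (a point): centre of the narrow dust cap: like the wide one but 36 mm in diameter, 65 mm high, about 60 g, mouth down on top of the thin gauge's stand, over that gauge's grip. The point lies on its axis, 32.5 mm above its lower rim; z is its axis, up.
- thick_gauge_grip (a point): middle of the grip of the thick steel plug gauge, loose, upright in its stand under the wide cap: grip 26 mm in diameter, 50 mm high; below it a 36 x 5 mm collar, resting on the stand; below that a 24 mm shank, 72 mm long, in the bore. Black groove 38 to 42 mm below the collar. 0.3 kg; drops back if let go. The point is 30 mm above the collar's underside; z up the axis.
- thin_gauge_grip (a point): middle of the grip of the thin plug gauge, which is to stay seated under the narrow cap: grip 14 mm in diameter and 50 mm high, collar 22 mm, shank 16 mm in diameter. The point lies on the axis, 30 mm above the underside of the collar; z is the axis, up.
- thick_stand_mouth (a point): centre of the bore's mouth in the thick gauge's stand, on its top face, 85 mm above the bench. The stand: dark steel block, 70 x 70 mm, 85 mm high, on a 95 x 95 x 8 mm flange, fixed to the bench; bore 25.2 mm in diameter (1.2 mm wider than the shank), 77 mm deep. z up the bore's axis. The two stands may have changed places.
- thin_stand_mouth (a point): the same point of the thin gauge's stand, which looks the same outside; its bore is 17.2 mm in diameter.
- dish_in (a point): centre of the inner floor of the round, shallow steel dish, 4 mm above the bench; the floor is 94 mm across, the flared rim 120 mm across and 18 mm high. Fixed to the bench. Dish and tray may have changed places.
- tray_in (a point): centre of the inner floor of the square, shallow wooden tray, 7 mm above the bench; outside 120 x 120 mm, rim 18 mm high and 7 mm thick. Fixed to the bench.
- wedge: bystander: hardwood wedge, 36 x 130 x 28 mm, lying on the bench in front of the stands; origin at the centre of its underside, y along its length.
- chisel: bystander: mason's chisel, 36 x 187 x 21 mm, lying on the bench behind the dish and tray; origin at the centre of its underside, y along its length.
- paint_brush: bystander: flat brush, 36 x 198 x 15 mm, lying on the right of the bench; origin at the centre of its underside, y along its length.
- square: bystander: try square, 121 x 212 x 14 mm, lying on the left of the bench; origin at the centre of its underside, y along its blade.
Things that resemble listed ones, but are neither listed nor needed, are in the scene too. What is shaped like the part that bears thin_stand_mouth but blue or pink is not meant.

How it is judged:
On the way, in this order (a step that is already met when the one before it is completed fails the run):
1. both caps stand released, the wide one in the round dish and the narrow one in the square tray, with the thick gauge still seated (horizontal distance between wide_cap_center and dish_in below 0.035 m and z of wide_cap_center in the frame of dish_in below 0.045 m and angle between each of wide_cap_center, narrow_cap_center's own z axis and vertical below 0.3 rad and horizontal distance between narrow_cap_center and tray_in below 0.04 m and z of narrow_cap_center in the frame of tray_in below 0.045 m and z of thick_gauge_grip in the frame of thick_stand_mouth below 0.045 m and contact force between each of wide_cap, narrow_cap and the fingers below 0.5 N), for 0.2 s.
2. the thick gauge is held drawn to its groove (z of thick_gauge_grip in the frame of thick_stand_mouth between 0.068 and 0.087 m and horizontal distance between thick_gauge_grip and thick_stand_mouth below 0.006 m), for 0.2 s.
At the end, for the whole second after the job is handed in: Fingers hold the thick gauge still, 38 to 57 mm out, within 0.06 rad and 6 mm of its bore's axis, under 20 N against the stand. Caps mouth down: the wide within 35 mm of the dish's centre, the narrow within 40 mm of the tray's. Thin gauge seated (within 4 mm) (all of step 2 and angle between the z axis of thick_gauge_grip and the z axis of thick_stand_mouth, either way round below 0.06 rad and contact force between thick_gauge and the fingers above 2 N and contact force between thick_gauge and thick_stand below 20 N and linear speed of thick_gauge below 0.01 m/s and horizontal distance between wide_cap_center and dish_in below 0.035 m and z of wide_cap_center in the frame of dish_in below 0.045 m and angle between each of wide_cap_center, narrow_cap_center's own z axis and vertical below 0.3 rad and horizontal distance between narrow_cap_center and tray_in below 0.04 m and z of narrow_cap_center in the frame of tray_in below 0.045 m and z of thin_gauge_grip in the frame of thin_stand_mouth below 0.034 m); the arm keeps its last pose, push and grip.
It fails at once if the thick gauge is pulled nearly or wholly out of the bore (z of thick_gauge_grip in the frame of thick_stand_mouth above 0.096 m).
It fails at once if the thin gauge is drawn from its seat (z of thin_gauge_grip in the frame of thin_stand_mouth above 0.045 m).
It fails at once if the thick gauge is forced against its stand (contact force between thick_gauge and thick_stand above 60 N).
It fails at once if a tool lying on the bench is pushed away (distance of any of wedge, chisel, paint_brush, square from where it was at the start of the episode above 0.03 m).
It also fails if it takes over 61 s, if anything falls off the work surface, if the arm or the gripper's body presses on something with over 40 N, if the wrist force passes 120 N, or if a joint passes its speed limit or range.

## Working session

There is one attempt and no reset: what is moved stays moved. The work goes in short steps, Python scripts to look and compute and a tool call to move; the robot and the scene stay as the last step left them, time stands still between calls to the robot, and variables do not carry over. Pictures are saved under pics/ and viewed, and the job is handed in when it is done.

Besides the shell and the picture viewer there is one more tool, called as name(argument=value, ...), one argument or row to a line, values as JSON. apply_moves: Moves the arm, as the interface text tells. Its arguments: {"type":"object","properties":{"moves":{"type":"array"},"force":{"type":"number"}},"required":["moves"]}

```bash
mkdir -p pics; ls; cat > h.py <<'E'
import numpy as np, cv2
from station import *
def save(name,img): cv2.imwrite('pics/'+name,img[:,:,::-1])
def quat2R(q):
    from scipy.spatial.transform import Rotation as R
    return R.from_quat([q[1],q[2],q[3],q[0]]).as_matrix()
def ray(cam,px,obs=None):
    r,c=px; K=np.array(cam['mtx']); 
    d=np.linalg.inv(K)@np.array([c,r,1.0]); d=np.array([d[0],-d[1],-d[2]])
    if 'hand_eye' in cam:
        T=np.array(cam['hand_eye']); Rt=quat2R(obs['tool_rot']); p=np.array(obs['eef_pos'])
        return p+Rt@T[:3,3], Rt@T[:3,:3]@d
    return np.array(cam['eye']), np.array(cam['rotation'])@d
def at_z(cam,px,z,obs=None):
    e,d=ray(cam,px,obs); return e+d*(z-e[2])/d[2]
def proj(cam,P,obs=None):
    K=np.array(cam['mtx'])
    if 'hand_eye' in cam:
        T=np.array(cam['hand_eye']); Rt=quat2R(obs['tool_rot']); e=np.array(obs['eef_pos'])+Rt@T[:3,3]; R=Rt@T[:3,:3]
    else: e=np.array(cam['eye']); R=np.array(cam['rotation'])
    q=R.T@(np.array(P)-e); u=K@np.array([q[0],-q[1],-q[2]]); return u[1]/u[2],u[0]/u[2]
E
python3 - <<'E'
from h import *
o=get_obs(); print({k:np.round(v,3) for k,v in o.items()})
for n in ['scene','top','wrist']:
    c=read_camera(n); save(n+'0.png',c['color']); print(n,{k:np.round(v,3).tolist() for k,v in c.items() if k!='color'})
print(tcp_to_tips if not callable(tcp_to_tips) else tcp_to_tips())
for n in ['scene','top']:
  for q in ['wide_cap_center','narrow_cap_center','thick_stand_mouth','thin_stand_mouth','dish_in','tray_in','wedge','chisel','paint_brush','square']:
    print(n,q,[(np.round(d['pixel']).tolist(),round(d['conf'],2)) for d in look_for(n,q)])
E
```

```text
pics
{'t': np.float64(0.0), 'q': array([ 1.132,  0.478,  0.022,  1.556, -0.011,  1.109, -0.083]), 'joint_vel': array([-0.001, -0.001, -0.   , -0.002,  0.001, -0.   , -0.001]), 'joint_torque': array([ 0.0000e+00, -5.9645e+01,  1.6080e+00, -2.8120e+01,  1.2000e-02,
        9.0000e-03, -0.0000e+00]), 'eef_pos': array([ 0.219, -0.638,  0.303]), 'tool_rot': array([-0.   ,  0.814, -0.581, -0.001]), 'contact_force': array([-0.302,  0.348, -0.042]), 'torque': array([-0.008,  0.006,  0.002]), 'gripper_width': np.float64(0.999)}
scene {'mtx': [[482.961, 0.0, 255.391], [0.0, 482.961, 196.797], [0.0, 0.0, 1.0]], 'eye': [-0.145, 0.98, 1.337], 'rotation': [-0.235, -0.099, 0.34, 0.905]}
top {'mtx': [[370.864, 0.0, 256.632], [0.0, 370.864, 184.733], [0.0, 0.0, 1.0]], 'eye': [0.356, 0.017, 1.183], 'rotation': [-0.696, -0.033, 0.025, 0.717]}
wrist {'mtx': [[280.701, 0.0, 255.673], [0.0, 280.701, 190.634], [0.0, 0.0, 1.0]], 'hand_eye': [[1.0, 0.0, 0.0, -0.0], [0.0, -0.952, -0.307, -0.077], [0.0, 0.307, -0.952, -0.069], [0.0, 0.0, 0.0, 1.0]]}
0.0726
scene wide_cap_center [([223.0, 196.0], 0.87)]
scene n
[... 299 characters left out ...]
40.0], 0.68)]
scene wedge [([210.0, 270.0], 0.9)]
scene chisel [([178.0, 201.0], 0.69), ([212.0, 268.0], 0.46)]
scene paint_brush [([136.0, 272.0], 0.46), ([179.0, 195.0], 0.45)]
scene square [([281.0, 198.0], 0.74), ([174.0, 203.0], 0.63)]
top wide_cap_center [([163.0, 181.0], 0.74), ([172.0, 194.0], 0.19)]
top narrow_cap_center [([162.0, 340.0], 0.45)]
top thick_stand_mouth [([174.0, 196.0], 0.62), ([172.0, 326.0], 0.34)]
top thin_stand_mouth [([276.0, 372.0], 0.8), ([229.0, 317.0], 0.77), ([171.0, 330.0], 0.68), ([216.0, 195.0], 0.56)]
top dish_in [([151.0, 240.0], 0.58)]
top tray_in []
top wedge []
top chisel [([107.0, 265.0], 0.89)]
top paint_brush []
top square [([191.0, 154.0], 0.77)]
```

```bash
sed -i "s/np.array(cam\['rotation'\])/quat2R(cam['rotation'])/g" h.py; python3 - <<'E'
import cv2
for n in ['scene','top']:
    im=cv2.imread(f'pics/{n}0.png'); cv2.imwrite(f'pics/{n}0b.png',cv2.resize(im,(800,600),interpolation=cv2.INTER_CUBIC))
E
```

```text
(no output)
```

View pics/scene0b.png

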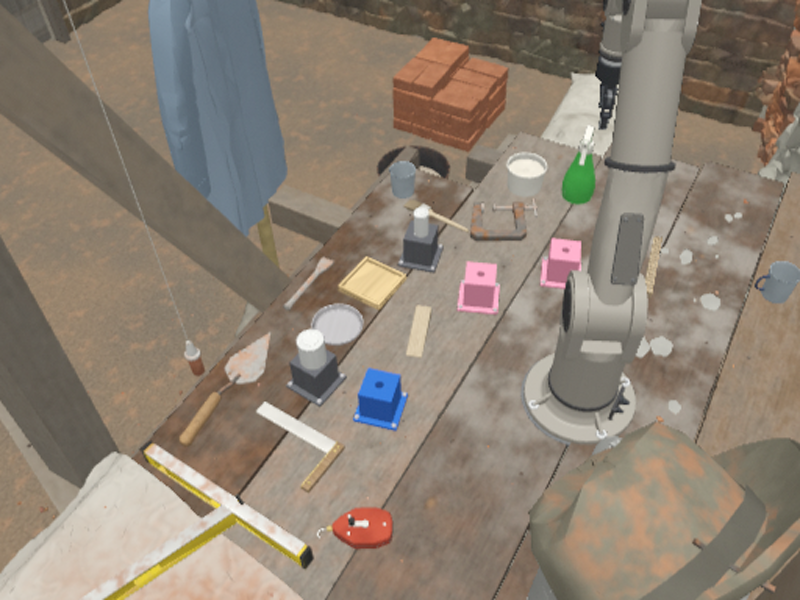

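View pics/top0b.png

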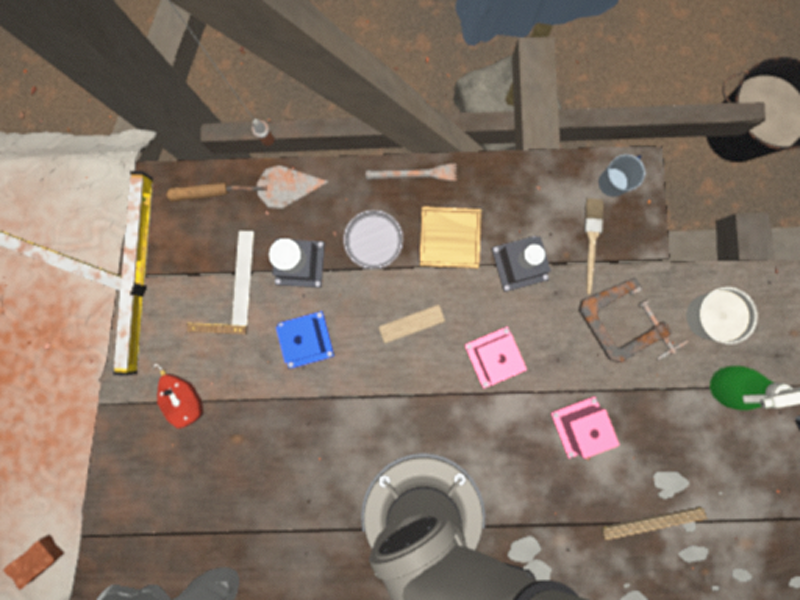

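```bash
python3 - <<'E'
from h import *
t=cv2.imread('pics/top0.png')
cv2.imwrite('pics/topcrop.png',cv2.resize(t[90:250,150:360],(788,600),interpolation=cv2.INTER_CUBIC))
s=cv2.imread('pics/scene0.png')
cv2.imwrite('pics/scenecrop.png',cv2.resize(s[120:280,170:370],(750,600),interpolation=cv2.INTER_CUBIC))
T=read_camera('top');S=read_camera('scene')
def loc(cam,q,z):
    for d in silhouettes(cam['n'],q)[:2]:
        m=d['mask']; r,c=np.nonzero(m); print(cam['n'],q,round(d['conf'],2),np.round(d['pixel']),m.sum(),(r.min(),r.max(),c.min(),c.max()),np.round(at_z(cam,((r.min()+r.max())/2,(c.min()+c.max())/2),z),3))
T['n']='top';S['n']='scene'
for cam in (T,S):
    for q,z in [('wide_cap_center',.15),('narrow_cap_center',.15),('dish_in',.018),('tray_in',.018),('thick_stand_mouth',.0),('wedge',.02),('chisel',.01),('square',.01),('paint_brush',.01)]: loc(cam,q,z)
E
```

```text
top wide_cap_center 0.9 [164. 183.] 403 (np.int64(153), np.int64(174), np.int64(172), np.int64(195)) [0.507 0.232 0.15 ]
top wide_cap_center 0.34 [151. 239.] 1042 (np.int64(135), np.int64(171), np.int64(220), np.int64(256)) [0.533 0.078 0.15 ]
top narrow_cap_center 0.65 [188. 154.] 824 (np.int64(148), np.int64(213), np.int64(121), np.int64(161)) [0.463 0.352 0.15 ]
top narrow_cap_center 0.54 [160. 342.] 182 (np.int64(156), np.int64(170), np.int64(332), np.int64(347)) [ 0.496 -0.205  0.15 ]
top dish_in 0.72 [150. 239.] 1102 (np.int64(135), np.int64(171), np.int64(220), np.int64(257)) [0.555 0.084 0.018]
top tray_in 0.95 [154. 288.] 1416 (np.int64(132), np.int64(170), np.int64(269), np.int64(307)) [ 0.557 -0.073  0.018]
top thick_stand_mouth 0.68 [176. 196.] 570 (np.int64(153), np.int64(183), np.int64(174), np.int64(207)) [0.514 0.241 0.   ]
top wedge 0.67 [208. 262.] 486 (np.int64(196), np.int64(218), np.int64(242), np.int64(284)) [0.382 0.012 0.02 ]
top chisel 0.75 [107. 271.] 289 (np.int64(105), np.int64(115), np.int64(234), np.int64(291)) [0.694 0.004 0.01 ]
top square 0.61 [188. 1
[... 714 characters left out ...]
nd_mouth 0.75 [244. 204.] 714 (np.int64(225), np.int64(258), np.int64(184), np.int64(220)) [0.521 0.229 0.   ]
scene wedge 0.71 [212. 271.] 324 (np.int64(196), np.int64(227), np.int64(260), np.int64(275)) [0.38  0.019 0.02 ]
scene chisel 0.76 [185. 199.] 211 (np.int64(165), np.int64(198), np.int64(181), np.int64(212)) [0.691 0.011 0.01 ]
scene square 0.58 [279. 198.] 784 (np.int64(257), np.int64(314), np.int64(164), np.int64(219)) [0.45  0.395 0.01 ]
scene paint_brush 0.73 [135. 273.] 130 (np.int64(128), np.int64(147), np.int64(259), np.int64(298)) [ 0.534 -0.357  0.01 ]
scene paint_brush 0.16 [160. 270.] 597 (np.int64(143), np.int64(173), np.int64(255), np.int64(282)) [ 0.512 -0.231  0.01 ]
```

View pics/topcrop.png

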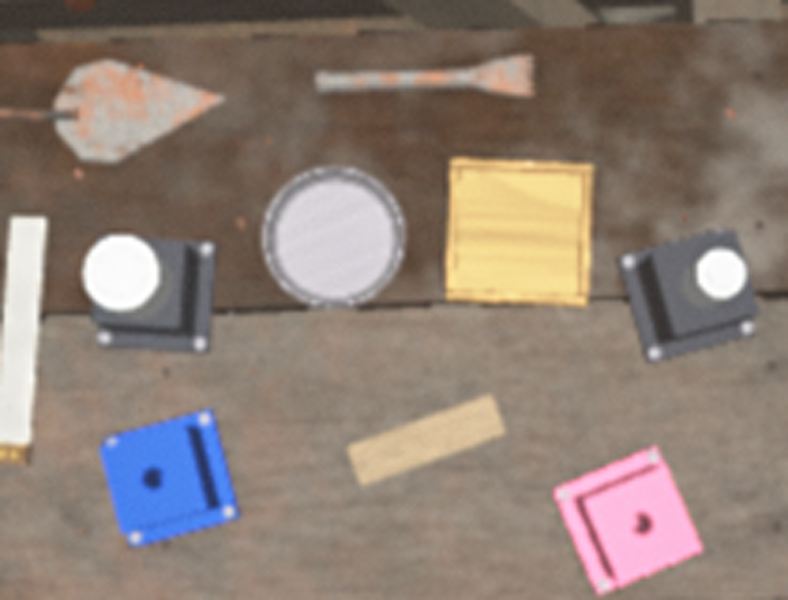

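View pics/scenecrop.png

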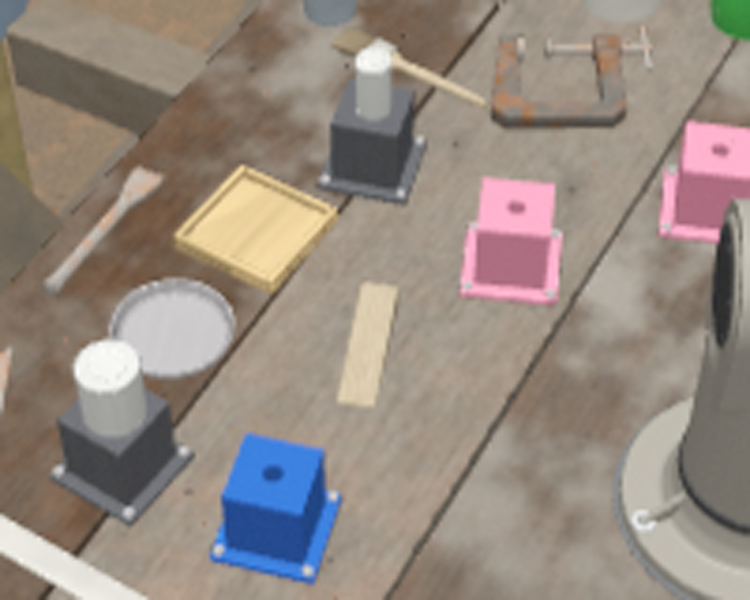

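```bash
cat >> h.py <<'E'
def units(target, obs=None):
    o=obs or get_obs(); R=quat2R(o['tool_rot']); return np.round(R.T@(np.array(target)-np.array(o['eef_pos']))/0.025,2)
E
python3 - <<'E'
from h import *
T=read_camera('top');S=read_camera('scene')
f=lambda x,y,w: (y/w+ (90 if 1 else 0), x/w+150)
for n,(x,y),z in [('wide',(121,273),.15),('narrow',(721,274),.15),('dish',(334,238),.018),('tray',(519,231),.018)]:
    print('top',n,np.round(at_z(T,(y/3.752+90-.4,x/3.752+150-.4),z),4))
for n,(x,y),z in [('wide',(108,364),.15),('narrow',(375,55),.15),('dish',(173,324),.018),('tray',(256,226),.018)]:
    print('scene',n,np.round(at_z(S,(y/3.75+120-.4,x/3.75+170-.4),z),4))
for n in [(740,388),(800,397)]: print('bottle',[np.round(at_z(T,(n[1]/1.5625,n[0]/1.5625),z),3) for z in (.1,.2)])
print('bucket',at_z(T,(315/1.5625,726/1.5625),.1))
o=get_obs(); w=read_camera('wrist'); save('w0.png',w['color']); print(o['t'])
R=quat2R(o['tool_rot']); print(np.round(R,3)); print(units((.495,-.2,.38),o))
E
```

```text
top wide [0.5108 0.2369 0.15  ]
top narrow [ 0.4966 -0.2119  0.15  ]
top dish [0.5551 0.0839 0.018 ]
top tray [ 0.5563 -0.0727  0.018 ]
scene wide [0.5108 0.2379 0.15  ]
scene narrow [ 0.4995 -0.2162  0.15  ]
scene dish [0.5566 0.0842 0.018 ]
scene tray [ 0.5532 -0.0649  0.018 ]
bottle [array([ 0.245, -0.588,  0.1  ]), array([ 0.255, -0.532,  0.2  ])]
bottle [array([ 0.225, -0.696,  0.1  ]), array([ 0.237, -0.63 ,  0.2  ])]
bucket [ 0.37897279 -0.57245985  0.1       ]
2.25
[[ 0.325 -0.946  0.   ]
 [-0.946 -0.325 -0.   ]
 [ 0.    -0.    -1.   ]]
[-13.   -16.13  -3.04]
```

View pics/w0.png

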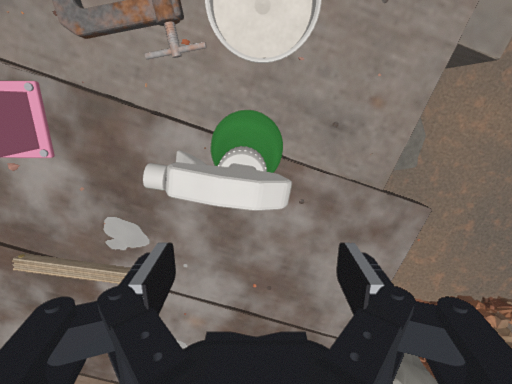

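apply_moves(
  moves=[
    [[0,0,-2],[0,0,0],1],
    [[0,0,-4],[0,0,0],1],
    [[-1,-1.2,-4],[0,0,0],1],
    [[-3,-3.7,-4],[0,0,0],1],
    [[-5,-6.2,-4],[0,0,0],1],
    [[-7,-8.7,-4],[0,0,0],1],
    [[-9,-11.2,-3.5],[0,0,0],1],
    [[-11,-13.7,-3],[0,0,0],1],
    [[-12.5,-15.5,-2.5],[0,0,0],1],
    [[-12.8,-16.1,-2],[0,0,0],1],
    [[-12.8,-16.1,-2],[0,0,0],1],
    [[-12.8,-16.1,-2],[0,0,0],1],
  ],
)

```text
t: 3.8
eef_pos: [0.4974, -0.2011, 0.3532]
tool_rot: [-0.001, 0.816, -0.578, -0.001]
contact_force: [-0.8, -0.1, -1.0]
gripper_width: 1.001
```

```bash
python3 - <<'E'
from h import *
o=get_obs(); w=read_camera('wrist'); save('w1.png',w['color']); print(o['t'],o['eef_pos'],o['q'],o['joint_vel'])
for q in ['narrow_cap_center','thin_stand_mouth']:
  for d in silhouettes('wrist',q)[:2]:
    m=d['mask']; r,c=np.nonzero(m); print(q,d['conf'],r.min(),r.max(),c.min(),c.max())
E
```

```text
3.8 [ 0.49744544 -0.2011232   0.3532021 ] [ 0.50175822  0.21983703 -0.27282725  1.81166235  0.06349112  1.11971072
 -1.02568095] [ 0.04790794 -0.01661867  0.07240367 -0.00853013  0.01925845  0.0144007
  0.0342943 ]
narrow_cap_center 0.84 157 201 248 282
thin_stand_mouth 0.94 123 197 231 298
thin_stand_mouth 0.68 223 300 162 223
```

View pics/w1.png

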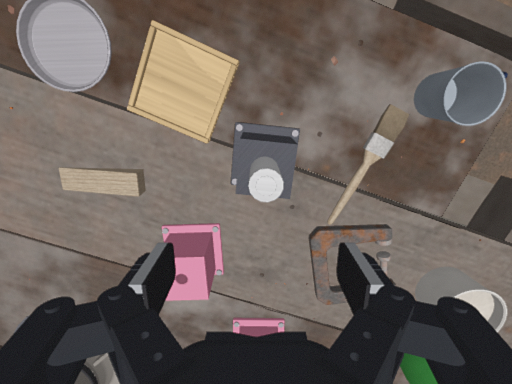

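```bash
python3 - <<'E'
from h import *
o=get_obs(); w=read_camera('wrist'); print(o['t'],o['eef_pos'])
g=w['color'].astype(int).min(axis=2); m=(g>205).astype(np.uint8); m[:150]=0;m[215:]=0;m[:,:235]=0;m[:,300:]=0
r,c=np.nonzero(m); print(r.min(),r.max(),c.min(),c.max(),r.mean(),c.mean(),m.sum())
cv2.imwrite('pics/w1c.png',cv2.resize(w['color'][110:220,210:320,::-1],(600,600),interpolation=cv2.INTER_CUBIC))
print(np.round(at_z(w,(185.2,266.5),.15,o),4))
E
```

```text
3.95 [ 0.49555867 -0.20621929  0.35411594]
165 197 244 277 181.30145278450362 260.90193704600483 826
[ 0.4943 -0.2181  0.15  ]
```

View pics/w1c.png

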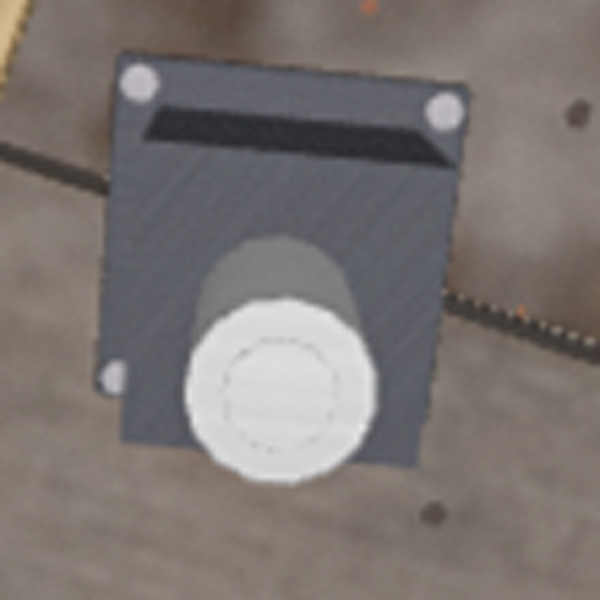

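```bash
python3 - <<'E'
from h import *
o=get_obs(); w=read_camera('wrist'); print(o['t'],o['eef_pos'],o['joint_vel'].round(3))
g=w['color'].astype(int).min(axis=2); m=(g>195).astype(np.uint8); m[:150]=0;m[215:]=0;m[:,:235]=0;m[:,300:]=0
n,l,st,ce=cv2.connectedComponentsWithStats(m); i=1+st[1:,4].argmax(); print(st[i],ce[i])
p=at_z(w,(st[i][1]+st[i][3]/2-.5,st[i][0]+st[i][2]/2-.5),.15,o); print(p, units([p[0],p[1],.184],o), units([p[0],p[1],.20],o))
E
```

```text
4.0 [ 0.49541378 -0.20659033  0.35422746] [ 0.008 -0.002  0.    -0.    -0.002 -0.001 -0.001]
[244 165  34  33 873] [260.6002291  180.94616266]
[ 0.49634743 -0.21129987  0.15      ] [0.18 0.02 6.81] [0.18 0.02 6.17]
```

apply_moves(
  moves=[
    [[0.1,0,2],[0,0,0],1],
    [[0.2,0,4],[0,0,0],1],
    [[0.2,0,6],[0,0,0],1],
    [[0.2,0,7],[0,0,0],1],
    [[0.2,0,7],[0,0,0],1],
    [[0.2,0,7],[0,0,0],1],
    [[0.2,0,7],[0,0,0],0],
    [[0.2,0,7],[0,0,0],-1],
    [[0.2,0,7],[0,0,0],-1],
    [[0.2,0,7],[0,0,0],-1],
    [[0.2,0,7],[0,0,0],-1],
    [[0.2,0,7],[0,0,0],-1],
  ],
  force=35,
)

```text
t: 5.55
eef_pos: [0.4979, -0.2099, 0.1796]
tool_rot: [-0.0, 0.814, -0.581, 0.0]
contact_force: [-1.3, -0.1, 5.1]
gripper_width: 0.41
```

```bash
python3 - <<'E'
from h import *
o=get_obs(); w=read_camera('wrist'); s=read_camera('scene'); print(o['t'],o['eef_pos'],o['contact_force'],o['gripper_width'])
cv2.imwrite('pics/w2.png',np.hstack([w['color'],cv2.resize(s['color'][90:190,220:300],(288,384))])[:,:,::-1])
print('tray',units([.556,-.071,.31],o),units([.556,-.071,.18+.007-.085+.002],o))
E
```

```text
5.55 [ 0.49794713 -0.20988922  0.17963744] [-1.32531737 -0.06684415  5.0619015 ] 0.4098837393316081
tray [-4.5  -4.   -5.22] [-4.5  -4.    3.02]
```

View pics/w2.png

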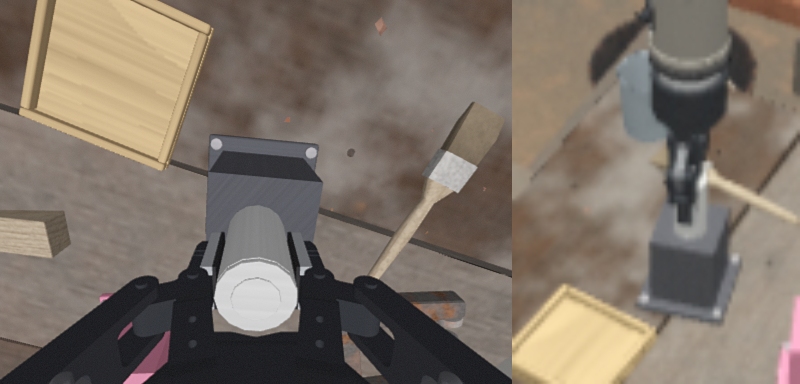

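apply_moves(
  moves=[
    [[0,0,-1],[0,0,0],-1],
    [[0,0,-2.2],[0,0,0],-1],
    [[0,0,-3.3],[0,0,0],-1],
    [[0,0,-3.6],[0,0,0],-1],
    [[-1,-1,-3.6],[0,0,0],-1],
    [[-2.5,-2.3,-3.6],[0,0,0],-1],
    [[-4,-3.6,-3.6],[0,0,0],-1],
    [[-4.5,-4,-3.6],[0,0,0],-1],
    [[-4.5,-4,-3.6],[0,0,0],-1],
    [[-4.5,-4,-3.6],[0,0,0],-1],
  ],
)

```text
t: 6.9
eef_pos: [0.555, -0.0729, 0.2683]
tool_rot: [0.001, 0.813, -0.582, -0.0]
contact_force: [0.0, -1.7, -1.2]
gripper_width: 0.41
```

```bash
python3 - <<'E'
from h import *
o=get_obs(); w=read_camera('wrist'); s=read_camera('scene');t=read_camera('top'); print(o['t'],o['eef_pos'],o['contact_force'],o['gripper_width'])
a=np.hstack([w['color'],cv2.resize(s['color'][110:230,190:290],(288,384))])
save('w3.png',a)
save('t3.png',cv2.resize(t['color'][90:250,150:360],(788,600),interpolation=cv2.INTER_CUBIC))
print('tray',units([.556,-.071,.18+.007-.085+.002],o))
E
```

```text
6.9 [ 0.55496518 -0.07285872  0.2683014 ] [ 0.00975533 -1.67595271 -1.24112057] 0.41015860772930285
tray [-0.06 -0.07  6.57]
```

View pics/w3.png

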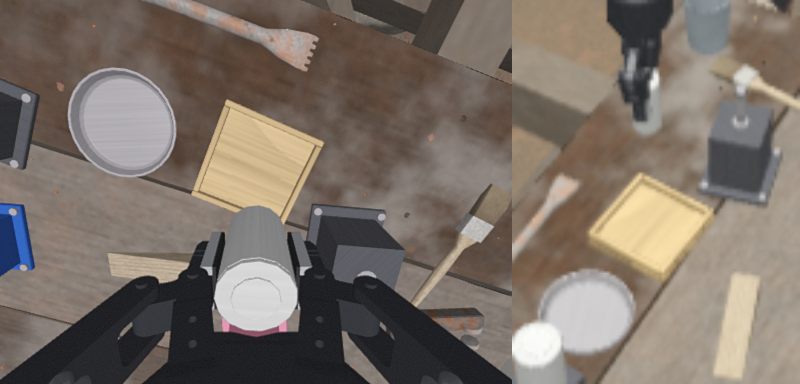

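View pics/t3.png

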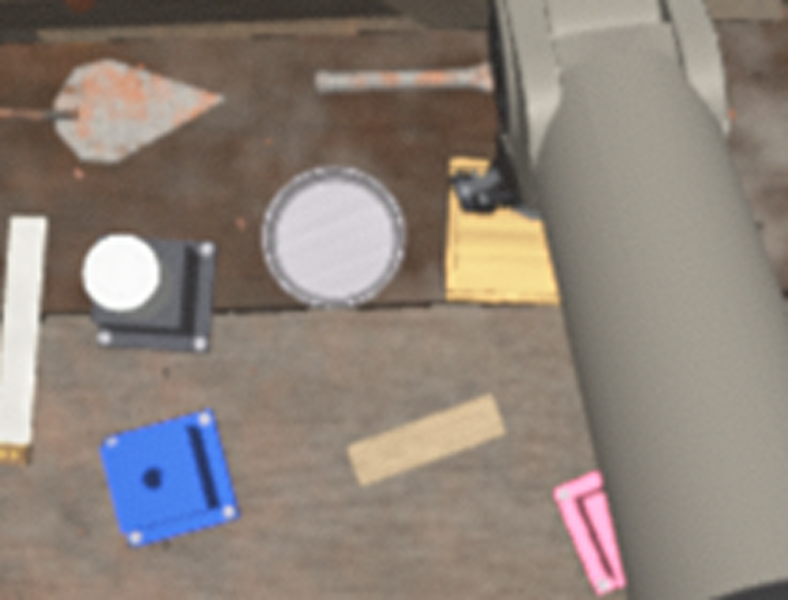

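apply_moves(
  moves=[
    [[0,0,2],[0,0,0],-1],
    [[0,0,4],[0,0,0],-1],
    [[0,0,5.5],[0,0,0],-1],
    [[0,0,6.2],[0,0,0],-1],
    [[0,0,6.5],[0,0,0],-1],
    [[0,0,6.6],[0,0,0],-1],
    [[0,0,6.6],[0,0,0],-1],
    [[0,0,6.6],[0,0,0],0],
    [[0,0,6.6],[0,0,0],0.6],
    [[0,0,6.6],[0,0,0],0.6],
    [[0,0,6.6],[0,0,0],1],
    [[0,0,5.6],[0,0,0],1],
    [[0,0,4],[0,0,0],1],
    [[0,0,1.5],[0,0,0],1],
    [[0,0,-1],[0,0,0],1],
    [[0,0,-3],[0,0,0],1],
    [[0,0,-3],[0,0,0],1],
  ],
)

```text
t: 9.18
eef_pos: [0.5575, -0.0708, 0.3486]
tool_rot: [-0.002, 0.814, -0.581, 0.004]
contact_force: [-0.0, 0.1, -0.3]
gripper_width: 0.999
```

```bash
python3 - <<'E'
from h import *
o=get_obs(); w=read_camera('wrist'); s=read_camera('scene'); print(o['t'],o['eef_pos'],o['contact_force'],o['gripper_width'])
a=np.hstack([w['color'],cv2.resize(s['color'][110:230,190:290],(288,384))])
save('w4.png',a)
print('wide',units([.5108,.2372,.35],o),units([.5108,.2372,.18],o))
E
```

```text
9.175 [ 0.5575241  -0.07076289  0.34862795] [-0.03877465  0.08719048 -0.26169969] 0.9988276582171582
wide [-12.26  -2.23  -0.08] [-12.28  -2.18   6.72]
```

View pics/w4.png

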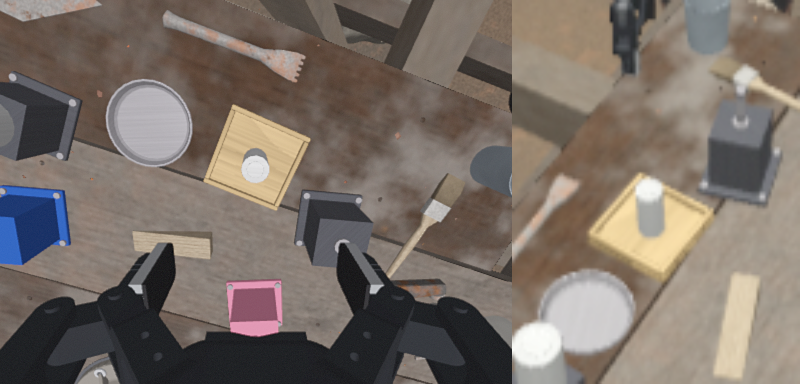

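apply_moves(
  moves=[
    [[-2,-0.3,0],[0,0,0],1],
    [[-4.5,-0.8,0],[0,0,0],1],
    [[-7,-1.2,0],[0,0,0],1],
    [[-9.5,-1.7,0],[0,0,0],1],
    [[-11.5,-2.1,0],[0,0,0],1],
    [[-12.3,-2.2,0],[0,0,0],1],
    [[-12.3,-2.2,0],[0,0,0],1],
    [[-12.3,-2.2,0],[0,0,0],1],
    [[-12.3,-2.2,0],[0,0,0],1],
  ],
)

```text
t: 10.4
eef_pos: [0.5083, 0.2359, 0.3434]
tool_rot: [0.001, 0.813, -0.582, 0.0]
contact_force: [-0.2, -0.4, 0.2]
gripper_width: 0.997
```

```bash
python3 - <<'E'
from h import *
o=get_obs(); w=read_camera('wrist'); print(o['t'],o['eef_pos'],o['joint_vel'].round(3),o['q'].round(2))
save('w5.png',w['color'])
g=w['color'].astype(int).min(axis=2); m=(g>195).astype(np.uint8); m[:130]=0;m[240:]=0;m[:,:215]=0;m[:,320:]=0
n,l,st,ce=cv2.connectedComponentsWithStats(m); i=1+st[1:,4].argmax(); print(st[i],ce[i])
p=at_z(w,(st[i][1]+st[i][3]/2-.5,st[i][0]+st[i][2]/2-.5),.15,o); print(p, units([p[0],p[1],.18],o))
E
```

```text
10.4 [0.50832274 0.2359317  0.34338587] [-0.001 -0.003 -0.006 -0.006 -0.003  0.002 -0.002] [-0.14  0.3  -0.5   1.76  0.16  1.13 -1.93]
[ 227  154   56   54 2385] [254.56268344 180.52159329]
[0.51057001 0.23805573 0.15      ] [-0.06 -0.12  6.54]
```

View pics/w5.png

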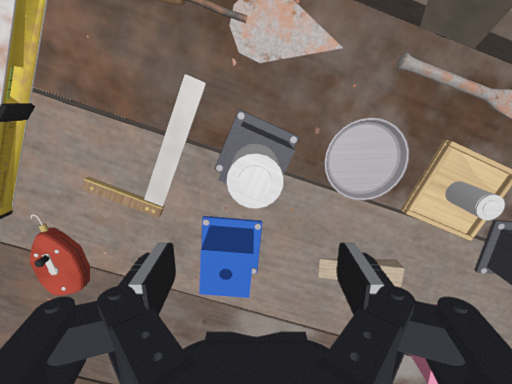

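apply_moves(
  moves=[
    [[0,-0.1,2],[0,0,0],1],
    [[0,-0.1,4],[0,0,0],1],
    [[-0.1,-0.1,5.8],[0,0,0],1],
    [[-0.1,-0.1,6.6],[0,0,0],1],
    [[-0.1,-0.1,6.6],[0,0,0],1],
    [[-0.1,-0.1,6.6],[0,0,0],1],
    [[-0.1,-0.1,6.6],[0,0,0],0.4],
    [[-0.1,-0.1,6.6],[0,0,0],-1],
    [[-0.1,-0.1,6.6],[0,0,0],-1],
    [[-0.1,-0.1,6.6],[0,0,0],-1],
    [[-0.1,-0.1,6.6],[0,0,0],-1],
  ],
)

```text
t: 11.82
eef_pos: [0.5101, 0.241, 0.1802]
tool_rot: [-0.001, 0.814, -0.581, 0.001]
contact_force: [-0.5, -1.1, 5.5]
gripper_width: 0.645
```

```bash
python3 - <<'E'
from h import *
o=get_obs(); print(o['t'],o['eef_pos'],o['contact_force'],o['gripper_width'])
print('dish',units([.5555,.084,.31],o))
E
```

```text
11.825 [0.51006569 0.24098852 0.18024198] [-0.52290767 -1.14538013  5.49561676] 0.6454222298801695
dish [ 6.53  0.31 -5.19]
```

Gripped (0.645 × 85 ≈ 55 mm). Lift straight up and carry to above the dish.

apply_moves(
  moves=[
    [[0,0,-1],[0,0,0],-1],
    [[0,0,-2.2],[0,0,0],-1],
    [[0,0,-3.3],[0,0,0],-1],
    [[0,0,-3.6],[0,0,0],-1],
    [[1.5,0.1,-3.6],[0,0,0],-1],
    [[3.5,0.2,-3.6],[0,0,0],-1],
    [[5.5,0.3,-3.6],[0,0,0],-1],
    [[6.5,0.3,-3.6],[0,0,0],-1],
    [[6.5,0.3,-3.6],[0,0,0],-1],
    [[6.5,0.3,-3.6],[0,0,0],-1],
  ],
)

```text
t: 13.08
eef_pos: [0.5545, 0.086, 0.2684]
tool_rot: [-0.0, 0.814, -0.581, -0.001]
contact_force: [-0.2, 0.2, -1.6]
gripper_width: 0.642
```

```bash
python3 - <<'E'
from h import *
o=get_obs(); w=read_camera('wrist'); s=read_camera('scene'); print(o['t'],o['eef_pos'],o['contact_force'],o['gripper_width'])
a=np.hstack([w['color'],cv2.resize(s['color'][150:270,170:270],(288,384))])
save('w6.png',a)
print('dish',units([.5555,.084,.1802+.004-.085+.001],o))
E
```

```text
13.075 [0.55447152 0.08601432 0.26843273] [-0.21580867  0.21243901 -1.56804727] 0.6422932594039015
dish [ 0.1  -0.02  6.73]
```

View pics/w6.png

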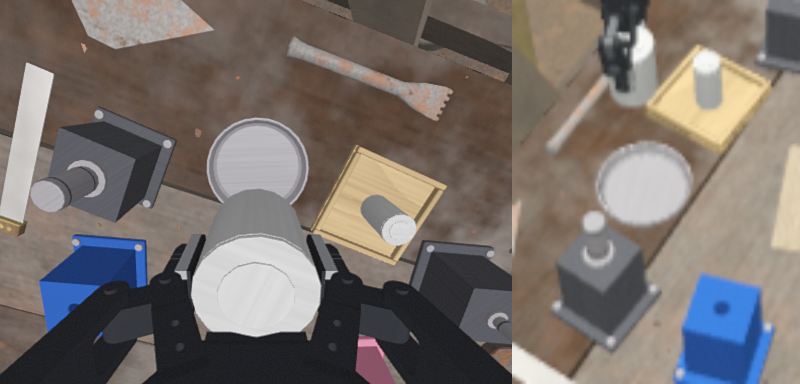

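apply_moves(
  moves=[
    [[0.1,0,2],[0,0,0],-1],
    [[0.1,0,4],[0,0,0],-1],
    [[0.1,0,5.5],[0,0,0],-1],
    [[0.1,0,6.3],[0,0,0],-1],
    [[0.1,0,6.6],[0,0,0],-1],
    [[0.1,0,6.7],[0,0,0],-1],
    [[0.1,0,6.7],[0,0,0],-1],
    [[0.1,0,6.7],[0,0,0],0.5],
    [[0.1,0,6.7],[0,0,0],0.8],
    [[0.1,0,6.7],[0,0,0],1],
    [[0.1,0,6.7],[0,0,0],1],
    [[0.1,0,5.6],[0,0,0],1],
    [[0.1,0,4],[0,0,0],1],
    [[0.1,0,1.5],[0,0,0],1],
    [[0.1,0,-1],[0,0,0],1],
    [[0.1,0,-3],[0,0,0],1],
    [[0.1,0,-3],[0,0,0],1],
  ],
)

```text
t: 15.3
eef_pos: [0.5576, 0.0832, 0.3486]
tool_rot: [-0.003, 0.814, -0.581, 0.003]
contact_force: [0.1, -1.3, -0.5]
gripper_width: 1.001
```

```bash
python3 - <<'E'
from h import *
o=get_obs(); w=read_camera('wrist'); s=read_camera('scene');  print(o['t'],o['eef_pos'],o['contact_force'],o['gripper_width'])
a=np.hstack([w['color'],cv2.resize(s['color'][150:270,170:270],(288,384))])
save('w7.png',a)
print('gauge',units([.5108,.238,.34],o))
E
```

```text
15.3 [0.5575569  0.08321966 0.34856694] [ 0.11271255 -1.26367953 -0.50050179] 1.0010138139449432
gauge [-6.46 -0.24  0.33]
```

View pics/w7.png

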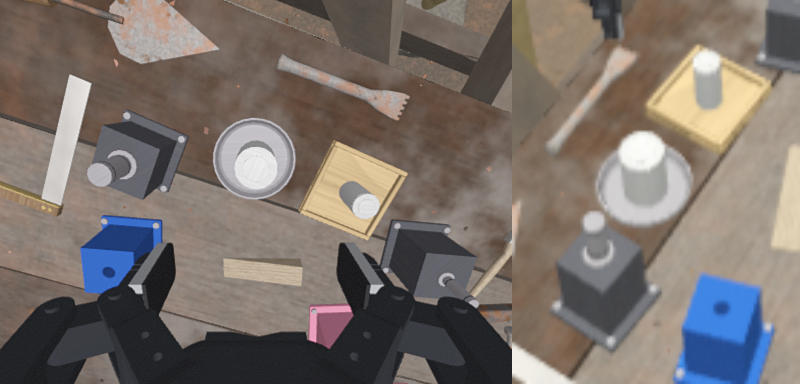

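apply_moves(
  moves=[
    [[-1.5,-0.1,0],[0,0,0],1],
    [[-3.5,-0.2,0.3],[0,0,0],1],
    [[-5.5,-0.2,1],[0,0,0],1],
    [[-6.5,-0.3,1.6],[0,0,0],1],
    [[-6.5,-0.3,1.6],[0,0,0],1],
    [[-6.5,-0.3,1.6],[0,0,0],1],
    [[-6.5,-0.3,1.6],[0,0,0],1],
    [[-6.5,-0.3,1.6],[0,0,0],1],
  ],
)

```text
t: 16.4
eef_pos: [0.5107, 0.2376, 0.3042]
tool_rot: [-0.0, 0.813, -0.582, 0.0]
contact_force: [-0.4, 0.6, -0.7]
gripper_width: 1.004
```

```bash
python3 - <<'E'
from h import *
o=get_obs(); w=read_camera('wrist'); t=read_camera('top'); print(o['t'],o['eef_pos'],o['joint_vel'].round(3),o['tool_rot'])
np.savez('w8.npz',**{k:v for k,v in w.items()},eef_pos=o['eef_pos'],tool_rot=o['tool_rot'])
save('w8.png',w['color'])
save('w8c.png',cv2.resize(w['color'][120:240,200:320],(600,600),interpolation=cv2.INTER_CUBIC))
save('t8.png',cv2.resize(t['color'][90:250,150:360],(788,600),interpolation=cv2.INTER_CUBIC))
E
```

```text
16.4 [0.51072806 0.23762583 0.30415956] [-0.004  0.002 -0.004 -0.003  0.001  0.    -0.001] [-1.23880203e-04  8.13332698e-01 -5.81798793e-01  2.69104329e-04]
```

View pics/w8c.png

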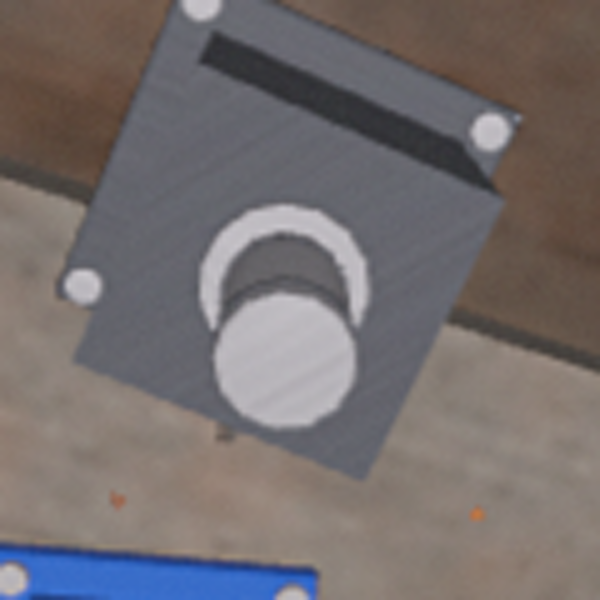

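View pics/t8.png

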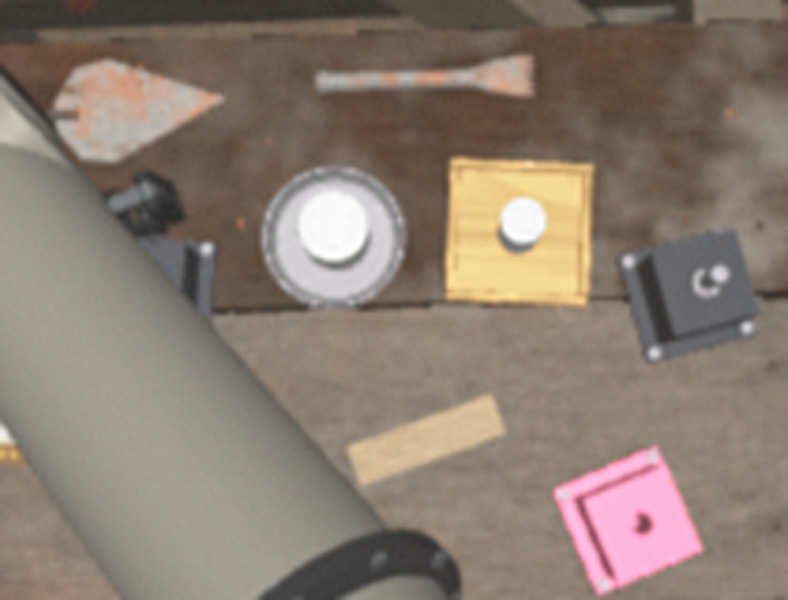

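```bash
python3 - <<'E'
from h import *
o=get_obs(); w=read_camera('wrist'); print(o['t'],o['eef_pos'])
p=at_z(w,(191.6,256.7),.14,o); c=at_z(w,(177.2,256.4),.09,o); print(p,c)
for P in (p,c): print(units([P[0],P[1],.165],o))
# scene view
s=read_camera('scene'); save('s9.png',cv2.resize(s['color'][190:270,170:240],(525,600),interpolation=cv2.INTER_CUBIC))
print('scene exp top',proj(s,[p[0],p[1],.14]))
E
```

```text
16.5 [0.51051748 0.23805235 0.30419377]
[0.51191091 0.23786145 0.14      ] [0.51142327 0.23784771 0.09      ]
[ 0.02 -0.05  5.57]
[ 0.02 -0.03  5.57]
scene exp top (np.float64(218.51716539629865), np.float64(198.46306921790116))
```

View pics/s9.png

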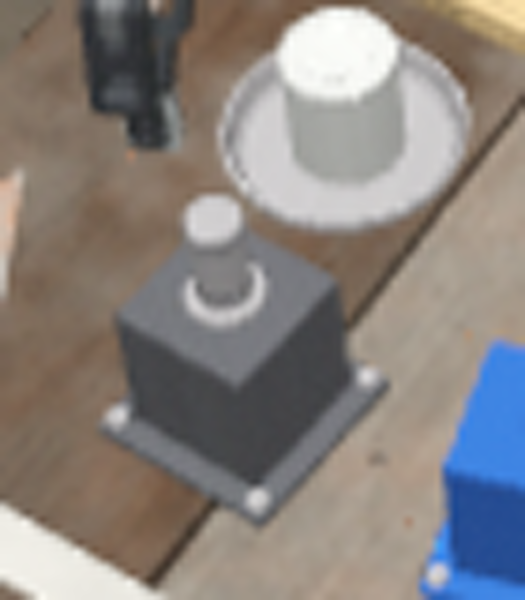

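apply_moves(
  moves=[
    [[0,0,1.5],[0,0,0],1],
    [[0,-0.04,3.2],[0,0,0],1],
    [[0.02,-0.04,4.5],[0,0,0],1],
    [[0.02,-0.04,5.2],[0,0,0],1],
    [[0.02,-0.04,5.35],[0,0,0],1],
    [[0.02,-0.04,5.35],[0,0,0],0.6],
    [[0.02,-0.04,5.35],[0,0,0],0.2],
    [[0.02,-0.04,5.35],[0,0,0],0],
    [[0.02,-0.04,5.35],[0,0,0],-0.1],
    [[0.02,-0.04,5.35],[0,0,0],-0.1],
  ],
  force=20,
)

```text
t: 17.85
eef_pos: [0.5113, 0.2385, 0.1703]
tool_rot: [-0.0, 0.814, -0.581, 0.0]
contact_force: [-0.0, -0.1, -0.5]
gripper_width: 0.451
```

```bash
python3 - <<'E'
from h import *
o=get_obs(); w=read_camera('wrist'); print(o['t'],o['eef_pos'],o['contact_force'],o['gripper_width'])
R=quat2R(o['tool_rot']); print('tool force',R.T@o['contact_force'], 'zaxis',R[:,2])
save('w10.png',w['color'])
E
```

```text
17.85 [0.51133945 0.23847721 0.17029428] [-0.01506653 -0.07914622 -0.51467054] 0.45106306323419537
tool force [0.06995083 0.04009164 0.51466147] zaxis [ 2.59729918e-04  6.48892575e-05 -9.99999964e-01]
```

View pics/w10.png

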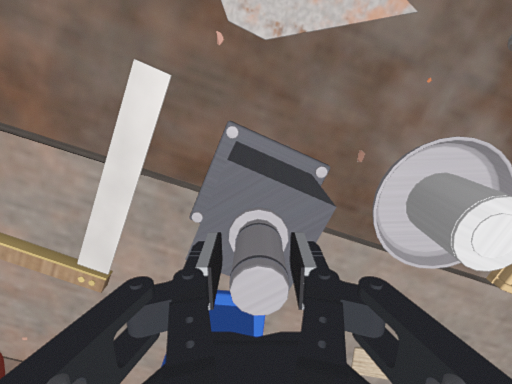

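apply_moves(
  moves=[
    [[0,0,0],[0,0,0],-0.2],
    [[0,0,0],[0,0,0],-0.3],
    [[0,0,0],[0,0,0],-0.4],
    [[0,0,0],[0,0,0],-0.5],
    [[0,0,0],[0,0,0],-1],
    [[0,0,0],[0,0,0],-1],
  ],
  force=20,
)

```text
t: 18.65
eef_pos: [0.5115, 0.2379, 0.1702]
tool_rot: [0.0, 0.814, -0.581, 0.0]
contact_force: [0.6, -3.9, 4.4]
gripper_width: 0.296
```

```bash
python3 - <<'E'
from h import *
o=get_obs(); print(o['t'],o['eef_pos'],o['contact_force'],o['gripper_width'])
R=quat2R(o['tool_rot']); print('tool force',R.T@o['contact_force'],'tool torque', R.T@o['torque'])
E
```

```text
18.65 [0.51150621 0.23793704 0.1702261 ] [ 0.58127033 -3.87083782  4.40663284] 0.29636651630649385
tool force [ 3.853609    0.70588494 -4.40353242] tool torque [-0.12583823  0.9455522   0.01016697]
```

apply_moves(
  moves=[
    [[0.02,0,0],[0,0,0],-1],
    [[0.02,0,-0.1],[0,0,0],-1],
    [[0.02,0,-0.2],[0,0,0],-1],
    [[0.02,0,-0.3],[0,0,0],-1],
    [[0.02,0,-0.4],[0,0,0],-1],
    [[0.02,0,-0.4],[0,0,0],-1],
  ],
  force=30,
)

```text
t: 19.4
eef_pos: [0.5113, 0.2379, 0.1804]
tool_rot: [0.0, 0.814, -0.581, 0.0]
contact_force: [0.1, -4.4, -1.7]
gripper_width: 0.297
```

```bash
python3 - <<'E'
from h import *
o=get_obs(); print(o['t'],o['eef_pos'],o['contact_force'],o['gripper_width'])
R=quat2R(o['tool_rot']); print('tool force',R.T@o['contact_force'],'tool torque', R.T@o['torque'],R[:,2])
s=read_camera('scene'); w=read_camera('wrist'); save('s11.png',np.hstack([w['color'],cv2.resize(s['color'][190:270,170:230],(288,384),interpolation=cv2.INTER_CUBIC)]))
E
```

```text
19.4 [0.51134893 0.23788375 0.18036536] [ 0.06557337 -4.42958672 -1.7313782 ] 0.2967545122655548
tool force [4.21032632 1.37611663 1.73281971] tool torque [-0.0662682   0.87208885 -0.04524314] [-1.10672147e-04 -3.27089062e-04 -9.99999940e-01]
```

View pics/s11.png

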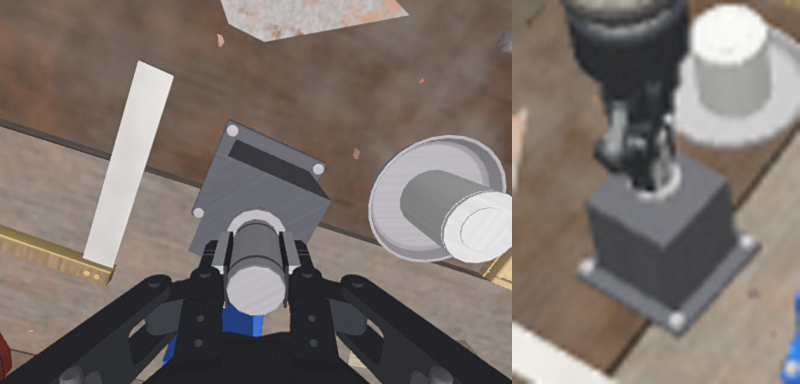

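apply_moves(
  moves=[
    [[0.05,0,0],[0,0,0],-1],
    [[0.05,0,-0.12],[0,0,0],-1],
    [[0.05,0,-0.24],[0,0,0],-1],
    [[0.05,0,-0.36],[0,0,0],-1],
    [[0.05,0,-0.48],[0,0,0],-1],
    [[0.05,0,-0.6],[0,0,0],-1],
    [[0.05,0,-0.6],[0,0,0],-1],
  ],
)

```text
t: 20.38
eef_pos: [0.512, 0.2369, 0.1955]
tool_rot: [-0.0, 0.814, -0.581, 0.0]
contact_force: [0.3, -0.1, -2.8]
gripper_width: 0.299
```

```bash
python3 - <<'E'
from h import *
o=get_obs(); print(o['t'],o['eef_pos'],o['contact_force'],o['gripper_width'])
R=quat2R(o['tool_rot']); print('tool force',R.T@o['contact_force'],'tool torque', R.T@o['torque'],R[:,2])
E
```

```text
20.375 [0.51201214 0.23687912 0.19547469] [ 0.2639943  -0.14764347 -2.81740271] 0.2994535253069451
tool force [ 0.22550826 -0.20004034  2.817513  ] tool torque [-0.00749596 -0.01715382  0.0126632 ] [ 5.57782354e-04  2.46796536e-04 -9.99999814e-01]
```

apply_moves(
  moves=[
    [[0,0,-0.12],[0,0,0],-1],
    [[0,0,-0.24],[0,0,0],-1],
    [[0,0,-0.36],[0,0,0],-1],
    [[0,0,-0.48],[0,0,0],-1],
    [[0,0,-0.6],[0,0,0],-1],
    [[0,0,-0.72],[0,0,0],-1],
    [[0,0,-0.84],[0,0,0],-1],
    [[0,0,-0.9],[0,0,0],-1],
    [[0,0,-0.9],[0,0,0],-1],
    [[0,0,-0.9],[0,0,0],-1],
  ],
)

```text
t: 21.62
eef_pos: [0.5118, 0.2368, 0.2175]
tool_rot: [0.0, 0.814, -0.581, -0.0]
contact_force: [-0.4, 0.1, -3.6]
gripper_width: 0.298
```

```bash
python3 - <<'E'
from h import *
o=get_obs(); print(o['t'],o['eef_pos'],o['contact_force'],o['gripper_width'])
R=quat2R(o['tool_rot']); print('tool force',R.T@o['contact_force'],'tool torque', R.T@o['torque'],R[:,2])
s=read_camera('scene'); w=read_camera('wrist'); save('s12.png',np.hstack([w['color'],cv2.resize(s['color'][190:270,170:230],(288,384),interpolation=cv2.INTER_CUBIC)]))
save('w12c.png',cv2.resize(w['color'][140:320,180:340],(533,600),interpolation=cv2.INTER_CUBIC))
t=read_camera('top');save('t12.png',cv2.resize(t['color'][90:250,150:360],(788,600),interpolation=cv2.INTER_CUBIC))
E
```

```text
21.625 [0.51176843 0.23677232 0.217531  ] [-0.37649919  0.13270728 -3.57244541] 0.2977966151923485
tool force [-0.24797505  0.31211189  3.57250943] tool torque [ 0.0531303  -0.03360431  0.01140404] [-2.13771019e-04 -1.23263533e-04 -9.99999970e-01]
```

View pics/s12.png

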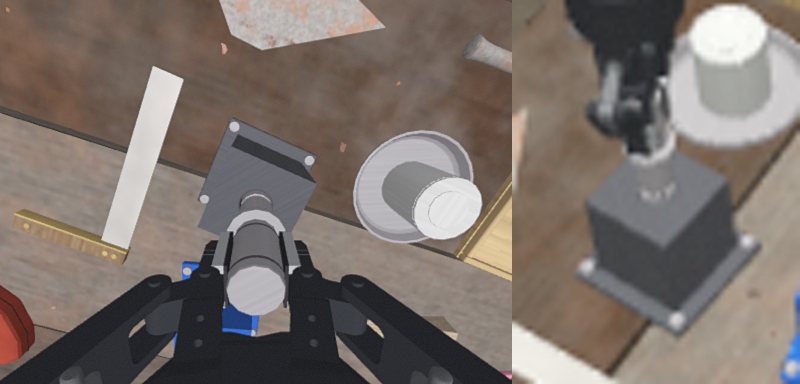

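View pics/w12c.png

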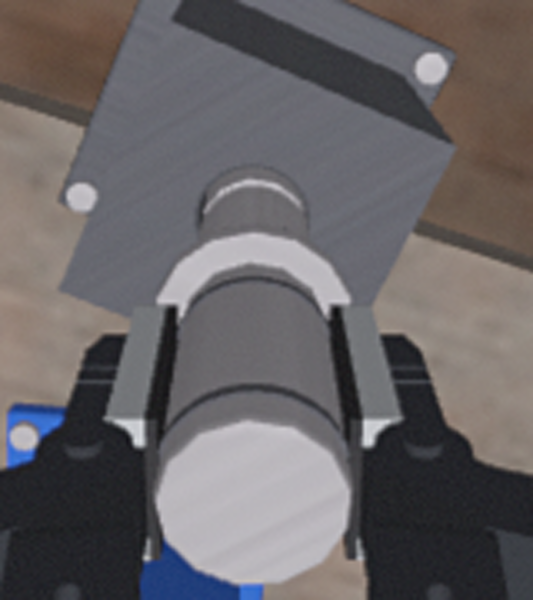

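View pics/t12.png

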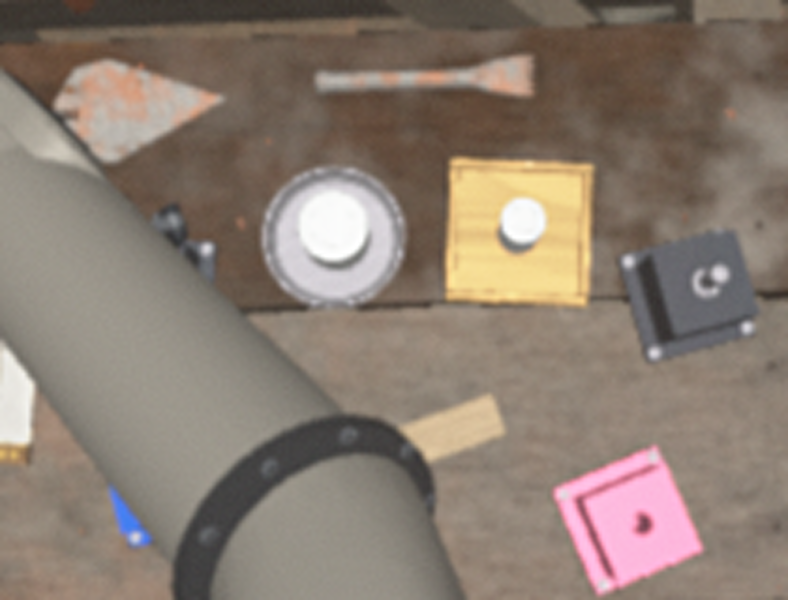

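```bash
python3 - <<'E'
from h import *
o=get_obs(); w=read_camera('wrist'); print(o['t'],o['eef_pos'],o['gripper_width'])
R=quat2R(o['tool_rot']); ax=o['eef_pos'][:2]; d=-R[:2,1]  # toward camera side
for n,r,z in [('mouth far',.0126,.085),('groove bottom',.012,.0905),('groove top',.012,.0945),('collar bottom edge',.018,.1325),('collar top',.018,.1375),('top near',.013,.1875)]:
    print(n,[np.round(proj(w,[ax[0]+s*d[0]*r,ax[1]+s*d[1]*r,z],o),1) for s in (1,-1)])
im=w['color'][180:225,225:290]; save('w13.png',cv2.resize(im,(780,540),interpolation=cv2.INTER_CUBIC))
s=read_camera('scene'); save('s13.png',cv2.resize(s['color'][205:240,185:215],(514,600),interpolation=cv2.INTER_CUBIC))
for z in (.085,.0905,.0945,.1325): print(z,np.round(proj(s,[ax[0],ax[1],z]),1))
E
```

```text
21.775 [0.51179332 0.23677412 0.21752984] 0.2994701614313336
mouth far [array([190.2, 256. ]), array([220.8, 256. ])]
groove bottom [array([193.2, 256. ]), array([223.1, 256. ])]
groove top [array([195. , 256.1]), array([225.3, 256. ])]
collar bottom edge [array([206.1, 256.1]), array([259.8, 256.1])]
collar top [array([209.3, 256.1]), array([264.2, 256.1])]
top near [array([266.3, 256.3]), array([318.2, 256.3])]
0.085 [228.9 200.5]
0.0905 [227.8 200.3]
0.0945 [227.1 200.2]
0.1325 [219.8 198.9]
```

View pics/w13.png

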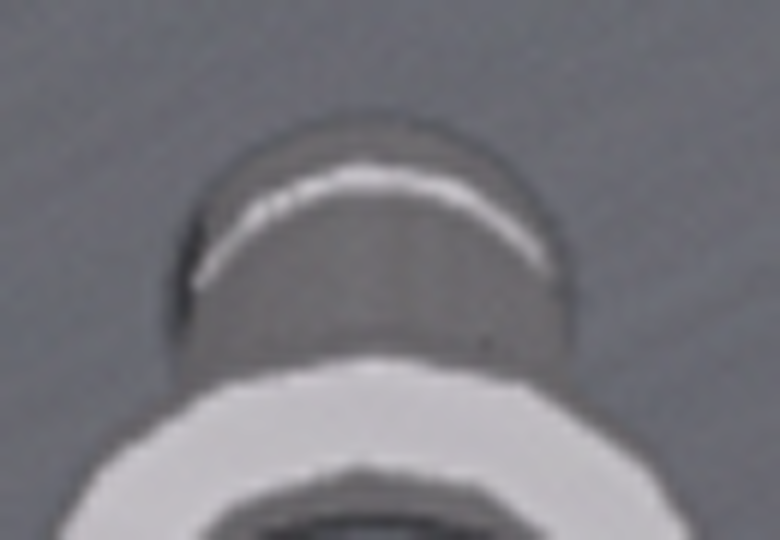

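View pics/s13.png

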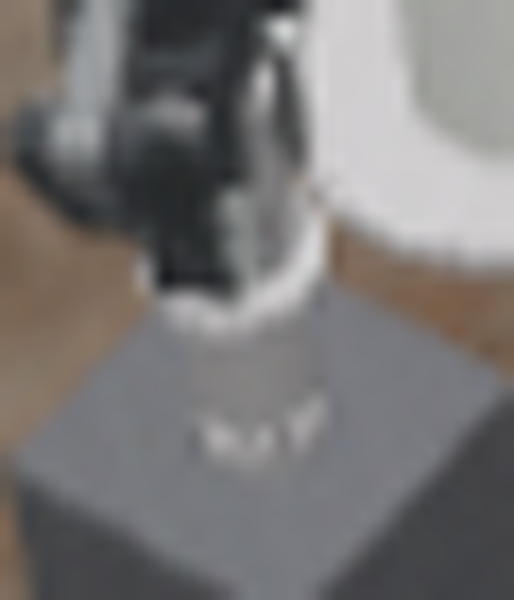

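apply_moves(
  moves=[
    [[0,0,0],[0,0,0],-1],
    [[0,0,0],[0,0,0],-1],
    [[0,0,0],[0,0,0],-1],
    [[0,0,0],[0,0,0],-1],
    [[0,0,0],[0,0,0],-1],
    [[0,0,0],[0,0,0],-1],
  ],
)

```text
t: 22.62
eef_pos: [0.5119, 0.2368, 0.2176]
tool_rot: [0.0, 0.814, -0.581, -0.0]
contact_force: [-0.2, -0.1, -2.8]
gripper_width: 0.293
```

```bash
python3 - <<'E'
from h import *
o=get_obs(); print(o['t'],o['eef_pos'],o['contact_force'],o['gripper_width'],abs(o['joint_vel']).max())
t=read_camera('top')
for q,z,a in [('wide_cap_center',.069,(.5558,.084)),('narrow_cap_center',.072,(.555,-.07))]:
    for d in silhouettes('top',q)[:2]:
        r,c=np.nonzero(d['mask']); print(q,round(d['conf'],2),at_z(t,d['pixel'],z).round(3),a)
print(hand_in())
E
```

```text
22.625 [0.51185461 0.23677704 0.21762479] [-0.24305918 -0.14963786 -2.78022507] 0.293423678016699 0.0018629642334458184
wide_cap_center 0.53 [0.551 0.081 0.069] (0.5558, 0.084)
narrow_cap_center 0.41 [ 0.557 -0.34   0.072] (0.555, -0.07)
the job is handed in; nothing more can be done
None
```

I carried out all three steps and handed the job in at about 22.6 s, but no verdict is reported. The narrow cap stands mouth down in the square tray and the wide cap in the round dish. The thick gauge is held about 47 mm out of its bore, with the groove clear of the stand.

**Last checks:**
- **Gauge:** the tool rose 47 mm after gripping. It feels only the gauge's weight (about 2.8 N), with about 0.3 N sideways. The arm is still, and the grip force is set to 30 N.
- **Wide cap:** the detector put it about 6 mm from the dish's centre.
- **Thin gauge:** the top view shows it still in its stand, though I judged this by eye only.
- **Tools:** those I could see in the last pictures show no sign of having been moved. I did not measure their positions.

**What disagreed:**
- **Narrow cap:** the last detector reading, at low confidence (0.41), put it at y = -0.34, which is where the brush lies. I took it as a false detection, because the top picture shows the cap near the middle of the tray.
- **Groove height:** in the wrist picture the groove's lower edge looked about 2 to 3 mm higher than the arm's travel implies. That would put the gauge at about 50 mm, still within the 38 to 57 mm allowed.
- **Groove colour:** I did not see the groove as black. I recognised it by the bright ledge at its lower edge.

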